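Clear the jammed manifold tee from the parts chute

TASK

An orange tee-shaped part is jammed across the narrow neck of the steel parts chute. Push its crossbar back up the chute, without lifting it, until its stem sticks out well clear (at least 2 cm) past the upper edge of the guard strap, then draw it clear of the guard, lift it out and set it down flat, the same side up, on the floor of the empty blue bin beside the chute. Do not force it against the guard or drop it, and leave the other goods where they are.

Things in the scene. Friction and masses are not known exactly. Their poses are not given: they have to be found in the camera images.
- trough: Fixed open steel chute, rising away from the robot at 0.28 rad. Origin: centre of its floor surface where the inner width is 100 mm, 62 mm above the table. x: up the slope along the floor; y: across to the left; z: square to the floor. Floor from x = -80 to 210 mm. Walls 34 mm high; inner width 64 mm below x = -39 mm (the neck), widening evenly to 150 mm at x = 54 mm, then 150 mm. Stop lip 12 mm high at the top end.
- guard: Fixed clear strap with yellow edges and posts across the trough; same origin and axes as the trough. Covers x = 46 to 94 mm over the whole width; underside 36 mm, top 40 mm above the trough floor; posts outside the walls, y = 80 to 86 mm either side. The tee slides under it but cannot be lifted past it.
- tee: Jammed orange plastic tee, about 0.14 kg. Origin: centre of the crossbar's underside; z out of its top. Crossbar 32 (x) x 100 (y) x 26 mm high; stem along +x from 16 to 70 mm, 24 mm wide, 26 mm high. At the start it lies flat on the trough floor at about trough x = 19 mm, stem up the slope under the guard, crossbar ends at the narrowing walls. Friction keeps it where it is left on the slope.
- tee_stem (a point): Point on the tee's stem where it can be gripped: 56 mm from the tee's origin along its x, at mid-height (13 mm above its underside).
- blue_bin: Blue picking bin, fixed, 170 x 170 mm outside, walls 4 mm, back and most of the sides 70 mm high, front (towards -x of the bin) 40 mm high. Empty. Origin: centre of its underside, on the table.
- blue_bin_floor (a point): Centre of the blue bin's inner floor, 4 mm above the table.
- orange_bin: Same bin in orange, holding two white cartons; not for this part. It and the blue bin stand on either side of the chute, which is which varies. Origin: centre of its underside.
- carton_a: White carton 50 x 80 x 40 mm in the orange bin; origin centre of underside. Bystander.
- carton_b: White carton 50 x 60 x 35 mm in the orange bin; origin centre of underside. Bystander.
- carton_c: Brown carton 100 x 120 x 70 mm on the table; origin centre of underside. Bystander.
- carton_d: White carton 60 x 100 x 45 mm on the table; origin centre of underside. Bystander.
- tape_roll: Roll of packing tape, 90 mm across, 40 mm high, lying flat; origin centre of underside. Bystander.
- oil_can: Green can, 60 mm across, 120 mm high, upright; origin centre of underside. Bystander.
Mind the look-alikes: they are no part of the job. What is meant by the tee is not black or yellow, and is the smaller of those in its own colour.

How it is judged:
By the outcome, as a careful person would: the job done as asked, in the order asked, and still so for the second after the job is handed in, with the robot touching nothing.
It also fails if it takes over 54 s, if anything falls off the work surface, if the arm or the gripper's body presses on something with over 40 N, if the wrist force passes 120 N, or if a joint passes its speed limit or range.

ROBOT

A 7-joint arm with a two-finger parallel gripper is mounted at the origin on the work surface. World frame = base frame: x ahead of the robot, y to its left, z up, the work surface at z = 0. Lengths are in m, angles in rad, forces in N, time in s.
With the tool pointing down it reaches from about 0.425 to 0.95 m from the base axis. Payload 16.7 kg.
Tool frame: the origin (TCP) lies midway between the tips of the shut fingers; the grasp point (between the pads) lies 19 mm behind it (pinch_z is the distance from the TCP to the grasp point, in m); z points along the fingers, y is the direction in which the jaws open and shut (so a half turn about z gives the same grasp; the last joint's range is limited). The gripper opens to 94 mm and grips with 3 to 60 N. Pads are 16 mm wide; open, the fingers measure 119 mm over their backs; the gripper's body (75 mm by 177 mm) begins 78 mm behind the grasp point.
Start: joints at [1.004, 0.426, 0.074, 1.606, -0.034, 1.111, -0.067], TCP at [0.274, -0.617, 0.205] pointing down, gripper open.
Joint ranges: [-2.85, 2.85], [-0.5, 2.14], [-1.23, 1.37], [0.21, 2.46], [-1.02, 4.16], [0.16, 2.05], [-2.73, 2.73]. Speed limits (rad/s): [1.89, 1.89, 2.39, 2.39, 3.01, 3.01, 3.01].

INTERFACE

Orientations are given as a rotation vector (axis times angle).
In Python, from plant import * gives the robot as it stands.
- The arm moves only by the tool move_arm, never from a script. Its argument "targets" is a list of rows, each a list of 5 numbers: the shift along the tool's x, y, z in m, then the turn about the tool's z in rad, then the opening, from -1 (shut) to 1 (fully open), so that 0 is half open. In form: [[tx, ty, tz, turn, claw], ...]. A call has 1 to 20 rows; each row is the pose to reach, as a shift and turn from the pose measured when the call began, along the tool's axes at that moment; what a row does not reach only later rows make up. A row lasts 1/10 s, in which the tool goes at most 50 mm and 8.59 degrees, less where a joint would pass 70% of its speed; a pose out of reach is approached as far as the arm can. A call with a gripper value outside its range is refused whole. The fingers move at their own pace and stop on an object; "newtons" is the grip in N (left out, the last holds). Time passes only in rows, so rows that repeat a pose let the fingers close. It gives the time, the measured TCP pose, the force and the opening at its end, in the units of the state.
- state(): the state, without advancing time (a new reading comes with each control period).
- camera(name): name is "scene" or "top" or "wrist"; returns (picture, depth): 420x560x3 uint8, red, green, blue; 420x560 float32, m along the optical axis (not along the pixel's ray), 0 where there is no reading.
- camera_params(name): a dict with "fovy" (degrees; the focal length in pixels is half the picture's height over the tangent of half this angle, whatever the lens; pixels are square), "cx", "cy" (the principal point, pixels), "D" ([k1, k2, p1, p2, k3] as OpenCV has them; the pictures are not rectified), "position" and "orientation" of the camera in the world. Camera axes: x right, y down, z forward; pixel columns grow to the right and rows downward; lengths in m; the calibration is good to about 2 mm. A picture is of the moment at which its call begins: read the wrist's pose just before it. camera_params takes no time and is no camera call; for the wrist camera it gives the pose at the moment of the call.
- finish_job(): hands the job in, once; it reports no verdict.
The state is a dict: "time": time; "qpos": joint angles; "qd": joint speeds; "tau": joint torques, N m; "tcp_pos": TCP position; "ee_rot": TCP orientation; "contact_force": force on the tool from outside, world axes, zero at the start; "ft_torque": the same for the moment, N m; "finger_gap": opening from 0.0 (shut) to 1.0 (fully open).
Only numpy, scipy, OpenCV 4.12 (cv2) and the standard library are available. Lean on these libraries where they do the work, as an engineer would, in place of code of your own. Each camera call takes 0.05 s, during which the arm holds its last target. There are 200 camera calls.

## Working session

There is one attempt and no reset: what is moved stays moved. The work goes in short steps, Python scripts to look and compute and a tool call to move; the robot and the scene stay as the last step left them, time stands still between calls to the robot, and variables do not carry over. Pictures are saved under pics/ and viewed, about 8 in all and at most 12, crops included, and the job is handed in when it is done.

Besides the shell and the picture viewer there is one more tool, called as name(argument=value, ...), one argument or row to a line, values as JSON. move_arm: Moves the arm, as the interface text tells. Its arguments: {"type":"object","properties":{"targets":{"type":"array","items":{"type":"array","items":{"type":"number"}}},"newtons":{"type":"number"}},"required":["targets"]}

```bash
ls; mkdir -p pics
python3 - <<'E'
from plant import *
import cv2,numpy as np
s=state();print(s)
ims=[]
for n in("scene","top"):
    p,d=camera(n);cv2.imwrite(f"pics/{n}0.png",p[:,:,::-1]);np.savez(f"{n}0.npz",p=p,d=d);print(n,camera_params(n))
print(camera_params("wrist"))
E
```

```text
pics
{'time': 0.0, 'qpos': array([ 1.00350751,  0.42670536,  0.07387537,  1.60661174, -0.03411823,
        1.11083075, -0.06708897]), 'qd': array([ 0.001188  , -0.00039492, -0.00263735,  0.00013104, -0.00172786,
       -0.00066158, -0.00033358]), 'tau': array([ 2.06465418e-03, -9.35831308e+01,  3.66814904e+00, -4.54186678e+01,
       -4.87179577e-02,  2.03230418e-02,  2.34255040e-04]), 'tcp_pos': array([ 0.27365273, -0.61654552,  0.20479204]), 'ee_rot': array([-3.07209475e+00, -6.51161689e-01,  5.54936631e-04]), 'contact_force': array([-0.62253392, -0.01899724, -0.82909496]), 'ft_torque': array([-0.01532004,  0.003738  ,  0.00222328]), 'finger_gap': 1.004366912582311}
scene {'fovy': 46.3840749463357, 'cx': 284.59736773086, 'cy': 224.7458357277135, 'D': array([0.02178339, 0.        , 0.        , 0.        , 0.        ]), 'position': array([ 0.99528542, -0.78595216,  1.23108802]), 'orientation': array([-2.33982882, -0.72990321,  0.26849419])}
top {'fovy': 46.27577045994937, 'cx': 282.1522881217752, 'cy': 215.5589736823692, 'D': array([0.00979085, 0.        , 0.        , 0.        , 0.        ]), 'position': array([0.16238577, 0.01617449, 1.51481025]), 'orientation': array([-2.10382067,  2.12973137, -0.20855329])}
{'fovy': 65.48222819874681, 'cx': 270.1268481460096, 'cy': 213.44482094011815, 'D': array([-0.05218079,  0.        ,  0.        ,  0.        ,  0.        ]), 'position': array([ 0.33487781, -0.58884493,  0.38342865]), 'orientation': array([ 2.46479516, -1.60139628, -0.19037201])}
```

View pics/scene0.png

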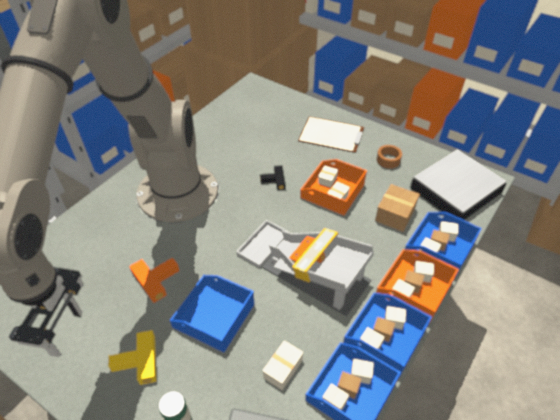

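View pics/top0.png

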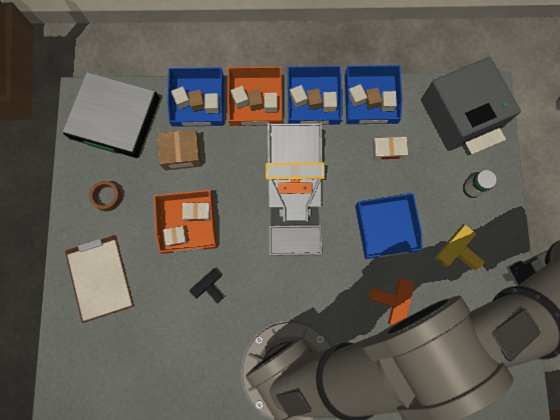

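The only real candidate is the tee in the chute, top (295,188) / scene (300,245). Look-alikes are the large orange tee at top (395,297), the black one at (207,287) and the yellow one at (460,247). I'll measure next and check the choice in a crop.

```bash
cat > h.py <<'E'
import numpy as np,cv2
from scipy.spatial.transform import Rotation as R
def cam(c,hw=(420,560)):
    f=hw[0]/2/np.tan(np.radians(c["fovy"])/2)
    return np.array([[f,0,c["cx"]],[0,f,c["cy"]],[0,0,1]]),c["D"],R.from_rotvec(c["orientation"]).as_matrix(),np.array(c["position"])
def rays(c,uv):
    K,D,Rm,o=cam(c); q=cv2.undistortPoints(np.float64(uv).reshape(-1,1,2),K,D)[:,0]
    return np.c_[q,np.ones(len(q))]@Rm.T,o
def plane(c,uv,n,d): # n.p=d
    r,o=rays(c,uv); t=(d-o@n)/(r@n); return o+r*t[:,None]
def deproj(c,uv,z):
    r,o=rays(c,uv); return o+r*np.asarray(z)[:,None]
def proj(c,P):
    K,D,Rm,o=cam(c); return cv2.projectPoints(np.float64(P).reshape(-1,1,3),cv2.Rodrigues(Rm.T)[0],-Rm.T@o,K,D)[0][:,0]
def mask(p,lo,hi):
    return cv2.inRange(cv2.cvtColor(p,cv2.COLOR_RGB2HSV),np.array(lo),np.array(hi))
E
python3 - <<'E'
from plant import *
from h import *
for n,roi in(("top",(255,120,335,262)),("scene",(230,215,385,315))):
    z=np.load(n+"0.npz");p,d=z["p"],z["d"];c=camera_params(n)
    x0,y0,x1,y1=roi
    cv2.imwrite(f"pics/c_{n}.png",cv2.resize(p[y0:y1,x0:x1,::-1],None,fx=4,fy=4,interpolation=cv2.INTER_CUBIC))
    yel=mask(p,(20,120,120),(34,255,255));org=mask(p,(5,150,100),(17,255,255))
    for nm,m in(("yel",yel),("org",org)):
        k=np.zeros_like(m);k[y0:y1,x0:x1]=m[y0:y1,x0:x1]
        v,u=np.nonzero(k);P=deproj(c,np.c_[u,v],d[v,u]);P=P[d[v,u]>0]
        print(n,nm,len(P),np.median(P,0).round(4),np.percentile(P,[2,98],axis=0).round(4).tolist(),cv2.minAreaRect(np.float32(P[:,:2]*1000)))
    m=mask(p,(100,120,60),(125,255,255));
    nn,l,st,ce=cv2.connectedComponentsWithStats(m)
    for i in range(1,nn):
        if st[i,4]>1500:
            v,u=np.nonzero(l==i);P=deproj(c,np.c_[u,v],d[v,u]);P=P[P[:,2]<.12]
            print("blue",ce[i].round(),cv2.minAreaRect(np.float32(P[:,:2]*1000)),np.percentile(P[:,2],[2,50,98]))
# trough floor plane from top depth
z=np.load("top0.npz");p,d=z["p"],z["d"];c=camera_params("top")
v,u=np.mgrid[128:160,274:318];v=v.ravel();u=u.ravel()
P=deproj(c,np.c_[u,v],d[v,u]);A=np.c_[P[:,:2],np.ones(len(P))];s=np.linalg.lstsq(A,P[:,2],rcond=None)[0]
for _ in range(4):
    r=P[:,2]-A@s;k=abs(r)<.003;s=np.linalg.lstsq(A[k],P[k,2],rcond=None)[0]
print("floor",s,k.mean(),"slope",np.arctan(np.hypot(*s[:2])),"yaw",np.arctan2(s[1],s[0]))
E
```

```text
top yel 273 [ 0.5752 -0.0199  0.1196] [[0.5543, -0.1054, 0.1078], [0.6009, 0.0625, 0.1304]] ((578.2490234375, -23.02039337158203), (171.4945831298828, 48.739662170410156), 89.67923736572266)
top org 388 [ 0.5362 -0.0186  0.0919] [[0.519, -0.0707, 0.0345], [0.7699, 0.0722, 0.1015]] ((645.267578125, 10.587554931640625), (287.6721496582031, 99.41567993164062), 16.505409240722656)
blue [373.  91.] ((1073.350830078125, -302.0916748046875), (183.5167999267578, 632.6227416992188), 84.1672592163086) [-0.00280566  0.00899849  0.07103318]
blue [195.  94.] ((1062.155517578125, 365.54620361328125), (662.296142578125, 217.02821350097656), 19.282482147216797) [-0.00267832  0.00833846  0.07141135]
blue [315.  92.] ((1073.6136474609375, -92.84757232666016), (169.03494262695312, 618.3093872070312), 89.54154205322266) [-0.00287161  0.00720613  0.07049433]
blue [389. 225.] ((431.0120849609375, -312.30230712890625), (186.38702392578125, 181.32142639160156), 8.153237342834473) [-0.00249607  0.00560916  0.07048682]
scene yel 350 [ 0.5872 -0.0769  0.1118] [[0.5459, -0.1114, 0.0759], [0.6081, 0.0544, 0.1263
[... 965 characters left out ...]
97.994873046875), (164.1204071044922, 258.6999816894531), 1.8861346244812012) [-0.47491894 -0.29367023 -0.22020454]
blue [447. 237.] ((854.1842041015625, 315.5959777832031), (169.41525268554688, 234.64247131347656), 0.010622032918035984) [-0.00320875  0.01217298  0.06945662]
blue [213. 311.] ((413.43914794921875, -312.2170104980469), (192.41517639160156, 172.09814453125), 7.9511027336120605) [-0.00229243  0.00603446  0.06894252]
blue [370. 361.] ((854.2957763671875, -176.68374633789062), (385.509765625, 168.93576049804688), 89.92105865478516) [-0.00321209  0.00447837  0.06875953]
floor [-0.30409412 -0.0004826   0.30649831] 0.08664772727272728 slope 0.29520897165772125 yaw -3.1400056496301603
```

View pics/c_top.png

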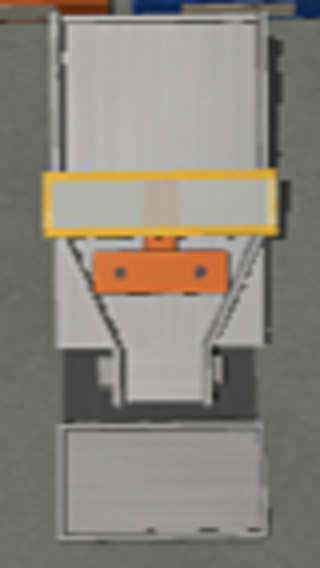

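Crop: the small orange tee lies with its crossbar at top ≈(295,188) and its stem under the yellow-edged guard. The depth heights match the guard's stated height (0.1196 m measured, 0.1198 m expected), which puts the trough origin at about (0.522, -0.021), yaw about 0. Next I move over the chute and look from near.

move_arm(
  targets=[
    [0.04,-0.04,-0.045,0.04,-0.3],
    [0.08,-0.08,-0.045,0.08,-0.3],
    [0.12,-0.12,-0.045,0.13,-0.3],
    [0.15,-0.16,-0.045,0.17,-0.3],
    [0.18,-0.2,-0.045,0.21,-0.3],
    [0.21,-0.24,-0.045,0.25,-0.3],
    [0.24,-0.27,-0.045,0.29,-0.3],
    [0.27,-0.3,-0.045,0.33,-0.3],
    [0.3,-0.33,-0.045,0.37,-0.3],
    [0.33,-0.36,-0.045,0.417,-0.3],
    [0.36,-0.39,-0.045,0.417,-0.3],
    [0.38,-0.42,-0.045,0.417,-0.3],
    [0.4,-0.45,-0.045,0.417,-0.3],
    [0.421,-0.466,-0.045,0.417,-0.3],
    [0.421,-0.466,-0.045,0.417,-0.3],
    [0.421,-0.466,-0.045,0.417,-0.3],
    [0.421,-0.466,-0.045,0.417,-0.3],
    [0.421,-0.466,-0.045,0.417,-0.3],
    [0.421,-0.466,-0.045,0.417,-0.3],
  ],
)

```text
time: 2.0
tcp_pos: [0.4692, -0.0206, 0.2504]
ee_rot: [-3.141, 0.001, 0.001]
contact_force: [-0.5, 0.8, -0.5]
finger_gap: 0.346
```

```bash
cat > wl.py <<'E'
import sys
from plant import *
from h import *
n=sys.argv[1];s=state();c=camera_params("wrist");p,d=camera("wrist")
cv2.imwrite(f"pics/{n}.png",p[:,:,::-1]);np.savez(n+".npz",p=p,d=d,**{"c_"+k:v for k,v in c.items()})
print(s["time"],s["tcp_pos"].round(4),s["ee_rot"].round(4),s["contact_force"].round(1),s["finger_gap"])
E
python3 wl.py w1
python3 - <<'E'
from h import *
z=np.load("w1.npz");p,d=z["p"],z["d"];c={k[2:]:z[k] for k in z.files if k[:2]=="c_"}
yel=mask(p,(20,120,120),(34,255,255));org=mask(p,(3,150,80),(17,255,255))
for nm,m in(("yel",yel),("org",org)):
    nn,l,st,ce=cv2.connectedComponentsWithStats(m)
    for i in range(1,nn):
        if st[i,4]>300:
            v,u=np.nonzero((l==i)&(d>0));P=deproj(c,np.c_[u,v],d[v,u])
            print(nm,ce[i].round(),st[i],np.median(P,0).round(4),cv2.minAreaRect(np.float32(P[:,:2]*1000)),np.percentile(P[:,2],[2,98]).round(4))
E
```

```text
2.0 [ 0.4692 -0.0206  0.2504] [-3.1407e+00  6.0000e-04  9.0000e-04] [-0.5  0.8 -0.5] 0.3458943078395363
yel [231.  63.] [173  58 120  10 996] [0.5983 0.0144 0.1251] ((602.28466796875, 32.65119171142578), (141.43479919433594, 26.199872970581055), 78.4416732788086) [0.1232 0.1269]
yel [339.  63.] [300  58  71  10 463] [ 0.5985 -0.0805  0.1251] ((603.961669921875, -96.22239685058594), (22.056461334228516, 99.0287857055664), 17.094783782958984) [0.1195 0.127 ]
yel [201. 111.] [179 107  47   9 334] [0.5585 0.0445 0.1138] ((560.2026977539062, 59.50824737548828), (74.82891845703125, 11.005176544189453), 82.39453887939453) [0.1119 0.1155]
yel [313. 111.] [252 107 113   8 636] [ 0.5587 -0.0626  0.1139] ((558.68408203125, -55.03954315185547), (104.19857788085938, 6.117797374725342), 89.63924407958984) [0.1119 0.1156]
org [271. 134.] [ 222  114   99   39 3267] [ 0.5376 -0.0216  0.092 ] ((537.6179809570312, -18.945598602294922), (36.38471984863281, 102.67060852050781), 0.028268717229366302) [0.0842 0.0975]
org [ 53. 209.] [   0  137  100  138 8414] [0.4377 0.2359 0.0206] ((440.8836669921875, 302.7000732421875), (190.22915649414062, 152.97430419921875), 4.575623989105225) [0.0019 0.0696]
org [483. 360.] [ 453  338   63   48 2236] [ 0.221  -0.3279  0.0349] ((346.3325500488281, -234.8474578857422), (453.0043640136719, 95.40643310546875), 39.01016616821289) [0.0054 0.3738]
```

View pics/w1.png

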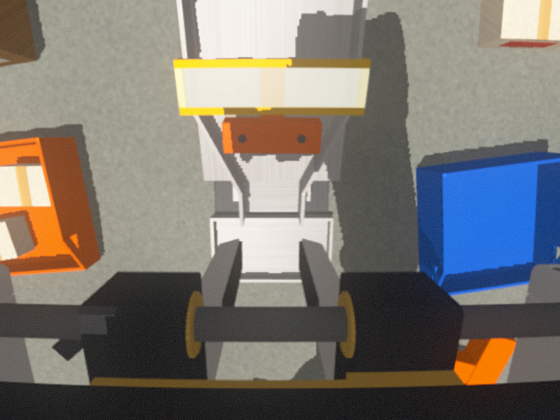

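Wrist view: crossbar at (271,134), its lower top edge at row ~153 (x≈0.519), guard edges at rows 63 and 111, and both bins well to the sides. The measured heights match the model. I descend below the crossbar with the fingers nearly shut.

move_arm(
  targets=[
    [0.014,0.001,0.03,0,-0.6],
    [0.027,0.001,0.06,0,-0.6],
    [0.027,0.001,0.09,0,-0.6],
    [0.027,0.001,0.12,0,-0.6],
    [0.027,0.001,0.14,0,-0.6],
    [0.027,0.001,0.155,0,-0.6],
    [0.027,0.001,0.168,0,-0.6],
    [0.027,0.001,0.18,0,-0.6],
    [0.027,0.001,0.18,0,-0.6],
    [0.027,0.001,0.18,0,-0.6],
  ],
  newtons=20,
)

```text
time: 3.05
tcp_pos: [0.4964, -0.0213, 0.0706]
ee_rot: [-3.141, 0.0, 0.001]
contact_force: [-0.2, 0.7, -0.1]
finger_gap: 0.199
```

```bash
python3 wl.py w2
```

```text
3.05 [ 0.4964 -0.0213  0.0706] [-3.1407e+00  3.0000e-04  6.0000e-04] [-0.2  0.7 -0.1] 0.19921645121442103
```

View pics/w2.png

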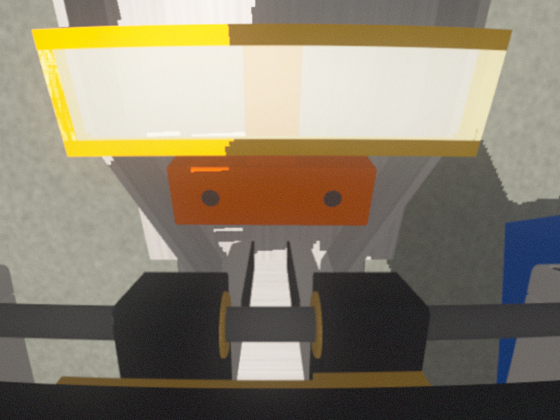

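The view shows the fingers (255–292, row 242) centred behind the crossbar (170–375, lower edge row 223). I push in small steps, first to contact.

move_arm(
  targets=[
    [0.005,0,0,0,-0.6],
    [0.01,0,0,0,-0.6],
    [0.013,0,0,0,-0.6],
    [0.015,0,0,0,-0.6],
    [0.017,0,-0.0005,0,-0.6],
    [0.019,0,-0.001,0,-0.6],
    [0.021,0,-0.0015,0,-0.6],
    [0.023,0,-0.002,0,-0.6],
    [0.023,0,-0.002,0,-0.6],
  ],
)

```text
time: 4.0
tcp_pos: [0.5167, -0.0216, 0.0726]
ee_rot: [3.142, -0.001, -0.009]
contact_force: [-18.9, 0.0, 15.0]
finger_gap: 0.2
```

```bash
cat > tee.py <<'E'
import sys
from h import *
# trough frame helper: report tee crossbar lower edge and guard, in trough coords, by plane casting on tee top (26 mm)
z=np.load(sys.argv[1]+".npz");p,d=z["p"],z["d"];c={k[2:]:z[k] for k in z.files if k[:2]=="c_"}
O=np.array([.522,-.0212,.062]);a=.28;ex=np.array([np.cos(a),0,np.sin(a)]);ez=np.array([-np.sin(a),0,np.cos(a)])
m=mask(p,(3,150,60),(18,255,255));nn,l,st,ce=cv2.connectedComponentsWithStats(m)
for i in range(1,nn):
    if st[i,4]<250: continue
    v,u=np.nonzero(l==i);P=plane(c,np.c_[u,v],ez,ez@O+.026)-O;X=P@ex*1000;Y=P[:,1]*1000
    if abs(np.median(Y))>60: continue
    print("org",st[i],"X",np.percentile(X,[1,99]).round(1),"Y",np.percentile(Y,[1,50,99]).round(1),"rect",cv2.minAreaRect(np.float32(np.c_[X,Y])))
m=mask(p,(18,120,60),(36,255,255));v,u=np.nonzero(m);P=plane(c,np.c_[u,v],ez,ez@O+.04)-O;X=P@ex*1000;print("yel X",np.percentile(X,[1,99]).round(1),"Y",np.percentile(P[:,1]*1000,[1,99]).round(1))
E
python3 wl.py w3; for i in w1 w2 w3; do python3 tee.py $i; done
```

```text
4.0 [ 0.5167 -0.0216  0.0726] [ 3.1415e+00 -7.0000e-04 -9.1000e-03] [-18.9   0.   15. ] 0.20006115974373145
org [ 222  113   99   40 3269] X [ 4.9 42.5] Y [-47.7  -0.4  48.4] rect ((24.653709411621094, 0.48140716552734375), (39.524505615234375, 98.55622863769531), 0.01934979483485222)
yel X [-378.3   94.2] Y [-287.3  272.4]
org [  167   154   209    71 13444] X [ 5.1 41.4] Y [-47.8  -0.3  47.9] rect ((23.216527938842773, 0.058216094970703125), (37.31425857543945, 98.11015319824219), 0.022094955667853355)
yel X [-113.3   93.9] Y [-91.8 119.4]
org [243  68  58  18 752] X [92.8 98.2] Y [-11.2  -0.5  10.9] rect ((95.4684829711914, -0.2171764373779297), (6.292910099029541, 22.778606414794922), 1.2257798910140991)
org [ 169  202  204   48 8477] X [12.4 38.9] Y [-48.   -0.2  47.9] rect ((25.5498046875, -0.046016693115234375), (98.15048217773438, 27.39811134338379), 89.60123443603516)
yel X [-87.9  94.6] Y [-90.2 116.9]
```

The trough model holds (guard upper edge measures 94). The tee has moved about 7 mm square, with tip at 98 mm and push force about 24 N. I continue up the slope.

move_arm(
  targets=[
    [0.002,0,-0.0006,0,-0.6],
    [0.004,0,-0.0012,0,-0.6],
    [0.006,0,-0.0018,0,-0.6],
    [0.008,0,-0.0024,0,-0.6],
    [0.01,0,-0.003,0,-0.6],
    [0.012,0,-0.0036,0,-0.6],
    [0.014,0,-0.0042,0,-0.6],
    [0.016,0,-0.0048,0,-0.6],
    [0.018,0,-0.0054,0,-0.6],
    [0.02,0,-0.006,0,-0.6],
    [0.022,0,-0.0066,0,-0.6],
    [0.024,0,-0.0072,0,-0.6],
    [0.024,0,-0.0072,0,-0.6],
  ],
)

```text
time: 5.35
tcp_pos: [0.5408, -0.0217, 0.0797]
ee_rot: [3.141, -0.001, -0.009]
contact_force: [-3.9, -1.2, 2.9]
finger_gap: 0.203
```

```bash
python3 wl.py w4; python3 tee.py w4
```

```text
5.35 [ 0.5408 -0.0217  0.0797] [ 3.1415e+00 -8.0000e-04 -9.4000e-03] [-3.9 -1.2  2.9] 0.2031584468497094
org [ 244   67   57   83 4137] X [ 91.3 122.8] Y [-11.4  -0.9  10.9] rect ((107.56334686279297, -0.2034931182861328), (22.97750473022461, 33.544132232666016), 89.8194580078125)
yel X [-63.1  96.1] Y [-92.2 121.6]
```

View pics/w4.png

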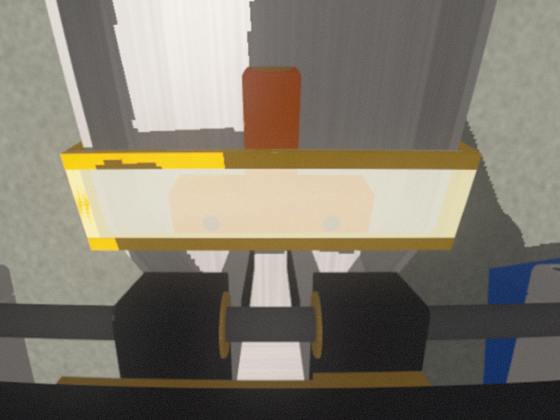

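The view shows the stem tip at row 67, well beyond the guard edge at row 155. It measures trough x = 122.8, so 29 mm past the guard, square to within 0.2°. I back off, rise, cross over the guard and come down on the stem. The tip floor height there is 0.0936, so I stop at 0.098.

move_arm(
  targets=[
    [-0.006,0,0,0,-0.6],
    [-0.015,0,0,0,-0.6],
    [-0.015,0,-0.03,0,-0.6],
    [-0.015,0,-0.06,0,0.2],
    [-0.015,0,-0.09,0,0.2],
    [0.01,0,-0.1,0,0.2],
    [0.04,0,-0.1,0,0.2],
    [0.07,0,-0.1,0,0.2],
    [0.083,0,-0.1,0,0.2],
    [0.083,0,-0.1,0,0.2],
    [0.083,0,-0.1,0,0.2],
    [0.083,0,-0.08,0,0.2],
    [0.083,0,-0.06,0,0.2],
    [0.083,0,-0.05,0,0.2],
    [0.083,0,-0.05,0,0.2],
  ],
)

```text
time: 6.9
tcp_pos: [0.6226, -0.0218, 0.1283]
ee_rot: [3.141, -0.001, -0.012]
contact_force: [-0.3, -0.8, -0.5]
finger_gap: 0.603
```

```bash
python3 wl.py w5; python3 tee.py w5
```

```text
6.9 [ 0.6226 -0.0218  0.1283] [ 3.1414e+00 -6.0000e-04 -1.2300e-02] [-0.3 -0.8 -0.5] 0.6032131422383517
org [ 218  214  106   69 2787] X [ 85.6 136.1] Y [-30.6   0.2  30.7] rect ((110.41323852539062, -0.199615478515625), (68.5653076171875, 51.33613204956055), 89.91290283203125)
yel X [-10.8 238.3] Y [-186.    94.6]
```

View pics/w5.png

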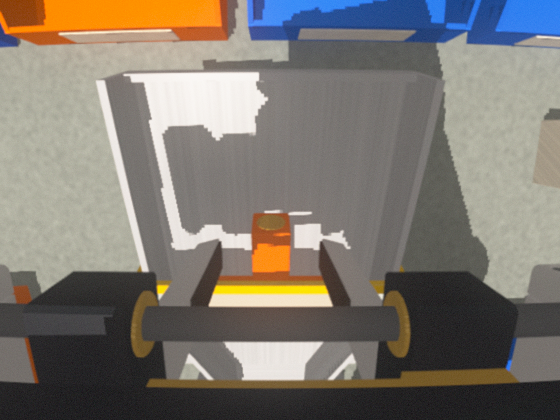

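The fingers (220 and 322, row 245) straddle the stem (252–290, centre 271), with the guard behind. I descend and grip.

move_arm(
  targets=[
    [0.001,0,0.012,0,0.2],
    [0.001,0,0.024,0,0.2],
    [0.001,0,0.03,0,0.2],
    [0.001,0,0.03,0,0.2],
    [0.001,0,0.03,0,-0.2],
    [0.001,0,0.03,0,-0.6],
    [0.001,0,0.03,0,-1],
    [0.001,0,0.03,0,-1],
    [0.001,0,0.03,0,-1],
    [0.001,0,0.03,0,-1],
    [0.001,0,0.03,0,-1],
    [0.001,0,0.03,0,-1],
  ],
  newtons=50,
)

```text
time: 8.15
tcp_pos: [0.6244, -0.0218, 0.0996]
ee_rot: [3.141, -0.001, -0.01]
contact_force: [-1.3, -1.3, 4.1]
finger_gap: 0.256
```

The grip holds at 24 mm, which is the stem width. I draw it up the slope.

move_arm(
  targets=[
    [0.002,0,-0.0008,0,-1],
    [0.006,0,-0.002,0,-1],
    [0.01,0,-0.0032,0,-1],
    [0.014,0,-0.0044,0,-1],
    [0.018,0,-0.0055,0,-1],
    [0.022,0,-0.0067,0,-1],
    [0.026,0,-0.0078,0,-1],
    [0.03,0,-0.009,0,-1],
    [0.034,0,-0.0102,0,-1],
    [0.038,0,-0.0113,0,-1],
    [0.042,0,-0.0125,0,-1],
    [0.046,0,-0.0136,0,-1],
    [0.05,0,-0.0148,0,-1],
    [0.054,0,-0.0159,0,-1],
    [0.058,0,-0.0171,0,-1],
    [0.062,0,-0.0182,0,-1],
    [0.066,0,-0.0194,0,-1],
    [0.069,0,-0.0202,0,-1],
    [0.069,0,-0.0202,0,-1],
  ],
)

```text
time: 10.05
tcp_pos: [0.6939, -0.0218, 0.1195]
ee_rot: [3.141, -0.001, -0.009]
contact_force: [-1.7, 0.4, 3.8]
finger_gap: 0.252
```

```bash
python3 wl.py w6; python3 tee.py w6
python3 - <<'E'
from plant import *
from h import *
# where top camera sees tee; and bin pose from rim
p,d=camera("top");c=camera_params("top");cv2.imwrite("pics/t6.png",cv2.resize(p[110:270,250:430,::-1],None,fx=4,fy=3.6))
m=mask(p,(100,120,60),(125,255,255));nn,l,st,ce=cv2.connectedComponentsWithStats(m)
for n in ("top","scene"):
    z=np.load(n+"0.npz");p,d=z["p"],z["d"];c=camera_params(n)
    m=mask(p,(100,120,60),(125,255,255));nn,l,st,ce=cv2.connectedComponentsWithStats(m)
    i=l[225,389] if n=="top" else l[311,213]
    v,u=np.nonzero((l==i)&(d>0));P=deproj(c,np.c_[u,v],d[v,u])
    for lo,hi in((.06,.08),(.002,.009)):
        k=(P[:,2]>lo)&(P[:,2]<hi);print(n,lo,k.sum(),cv2.minAreaRect(np.float32(P[k,:2]*1000)))
E
```

```text
10.05 [ 0.6939 -0.0218  0.1195] [ 3.1414e+00 -7.0000e-04 -9.3000e-03] [-1.7  0.4  3.8] 0.2524232831478778
org [ 244  228   55   80 3464] X [157.1 209.8] Y [-13.2  -0.3  12.6] rect ((183.73545837402344, -0.3558664321899414), (30.626930236816406, 53.33251190185547), 89.99427795410156)
org [320 292  14  65 353] X [114.  167.8] Y [-38.8 -34.1 -28.5] rect ((140.8271942138672, -33.73118209838867), (55.90557861328125, 7.451589584350586), 5.58563756942749)
org [ 233  341   75   19 1320] X [110.4 127.8] Y [-22.6   0.2  22.8] rect ((119.03628540039062, 0.2406330108642578), (17.63047981262207, 47.71687698364258), 0.28977569937705994)
org [212 380 109   9 478] X [78.7 87. ] Y [-33.    1.6  37.5] rect ((82.2115478515625, 2.804168701171875), (74.42213439941406, 8.749860763549805), 88.99937438964844)
yel X [101.2 302.4] Y [-98.2 114.6]
top 0.06 267 ((435.9897766113281, -306.57464599609375), (145.36810302734375, 169.92266845703125), 8.289111137390137)
top 0.002 1608 ((425.9459228515625, -310.85345458984375), (182.70571899414062, 181.7729949951172), 10.935577392578125)
scene 0.06 328 ((442.0365905761719, -308.46533203125), (133.99876403808594, 171.66485595703125), 7.880926132202148)
scene 0.002 1265 ((424.25567626953125, -311.0879821777344), (170.1743621826172, 170.31626892089844), 7.794533729553223)
```

View pics/t6.png

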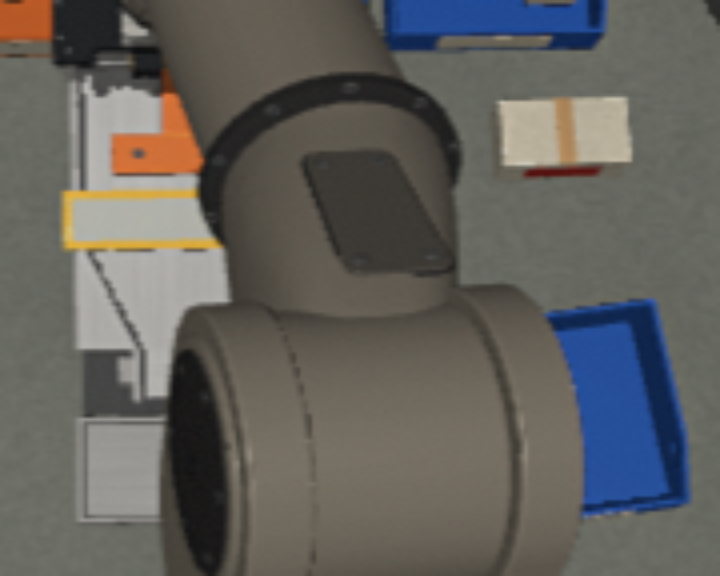

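Crop: the crossbar (rows 135–172) is above the guard (from row 190) and clear of it. From both views the bin centre is about (0.4245, -0.310) at yaw +8°. I lift straight up and carry it over.

move_arm(
  targets=[
    [0,0,-0.006,0,-1],
    [0,0,-0.02,0,-1],
    [0,0,-0.04,0,-1],
    [0,0,-0.06,0,-1],
    [0,0,-0.08,0,-1],
    [0,0,-0.1,0,-1],
    [0,0,-0.12,0,-1],
    [0,0,-0.13,0,-1],
    [-0.01,0.012,-0.13,0,-1],
    [-0.03,0.036,-0.13,0,-1],
    [-0.05,0.06,-0.13,0,-1],
    [-0.075,0.09,-0.13,-0.03,-1],
    [-0.1,0.12,-0.13,-0.06,-1],
    [-0.125,0.15,-0.13,-0.09,-1],
    [-0.15,0.18,-0.13,-0.12,-1],
    [-0.175,0.21,-0.13,-0.14,-1],
    [-0.2,0.24,-0.13,-0.14,-1],
    [-0.22,0.263,-0.13,-0.14,-1],
    [-0.232,0.278,-0.13,-0.14,-1],
    [-0.238,0.284,-0.13,-0.14,-1],
  ],
)

```text
time: 12.15
tcp_pos: [0.4539, -0.3076, 0.2504]
ee_rot: [-3.134, -0.214, 0.01]
contact_force: [0.1, 1.1, -1.6]
finger_gap: 0.253
```

move_arm(
  targets=[
    [0,0,0,0,-1],
    [0,0,0,0,-1],
    [0,0,0,0,-1],
  ],
)

```text
time: 12.45
tcp_pos: [0.4546, -0.3066, 0.2502]
ee_rot: [-3.134, -0.216, 0.01]
contact_force: [0.3, -0.1, -1.2]
finger_gap: 0.249
```

```bash
python3 wl.py w7
python3 - <<'E'
from plant import *
from h import *
p,d=camera("scene");c=camera_params("scene")
z=np.load("w7.npz");pw=z["p"];dw=z["d"];cw={k[2:]:z[k] for k in z.files if k[:2]=="c_"}
cv2.imwrite("pics/m7.png",np.hstack([cv2.resize(pw[:,:,::-1],(400,300)),cv2.resize(p[220:400,120:360,::-1],(400,300))]))
tcp=state()["tcp_pos"]
for nm,p,d,c in(("scene",p,d,c),("wrist",pw,dw,cw)):
    m=mask(p,(3,150,60),(18,255,255));v,u=np.nonzero((m>0)&(d>0));P=deproj(c,np.c_[u,v],d[v,u])-tcp
    P=P[(abs(P[:,:2]).max(1)<.12)&(abs(P[:,2])<.07)]
    a=.14;B=P.copy();B[:,0]=P[:,0]*np.cos(a)+P[:,1]*np.sin(a);B[:,1]=-P[:,0]*np.sin(a)+P[:,1]*np.cos(a)
    print(nm,len(P),np.percentile(B,[2,50,98],axis=0).round(4).tolist())
    k=B[:,2]>np.median(B[:,2])-.012
    A=np.c_[B[:,:2],np.ones(len(B))];s=np.linalg.lstsq(A[k],B[k,2],rcond=None)[0]
    for _ in range(6):
        r=B[:,2]-A@s;k=abs(r)<.003;s=np.linalg.lstsq(A[k],B[k,2],rcond=None)[0]
    print(" plane",s.round(3),k.mean(),"pitch",np.arctan(s[0]))
E
```

```text
12.45 [ 0.4546 -0.3066  0.2502] [-3.1337 -0.2161  0.01  ] [ 0.3 -0.1 -1.2] 0.24891965878686567
scene 203 [[-0.0738, -0.052, -0.0198], [-0.044, -0.0415, -0.001], [0.0124, 0.0078, 0.02]]
 plane [0.11  0.231 0.015] 0.39408866995073893 pitch 0.10962835749152385
wrist 4114 [[-0.0722, -0.0184, -0.0101], [-0.0145, 0.0009, 0.0131], [0.0136, 0.0206, 0.0204]]
 plane [ 0.286 -0.002  0.018] 0.8859990277102576 pitch 0.2788700045852833
```

View pics/m7.png

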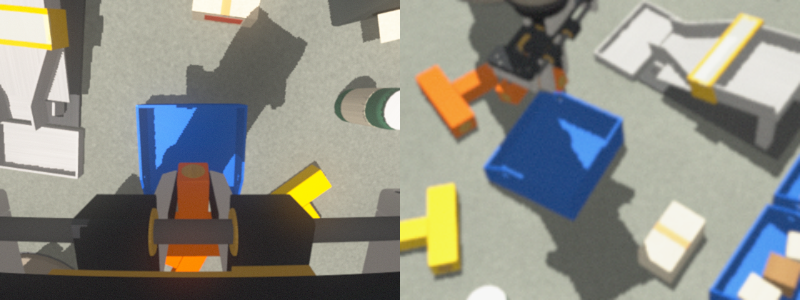

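The tee is held at pitch 0.279, unchanged. In the wrist view the bin is square to the tool and centred on it (bin columns 140–243, tool 193). I lower it; the crossbar's low edge should touch at TCP z≈0.031.

move_arm(
  targets=[
    [0,0,0.01,0,-1],
    [0,0,0.03,0,-1],
    [0,0,0.05,0,-1],
    [0,0,0.07,0,-1],
    [0,0,0.09,0,-1],
    [0,0,0.11,0,-1],
    [0,0,0.13,0,-1],
    [0,0,0.15,0,-1],
    [0,0,0.17,0,-1],
    [0,0,0.185,0,-1],
    [0,0,0.195,0,-1],
    [0,0,0.203,0,-1],
    [0,0,0.208,0,-1],
    [0,0,0.212,0,-1],
    [0,0,0.215,0,-1],
    [0,0,0.217,0,-1],
    [0,0,0.217,0,-1],
  ],
)

```text
time: 14.25
tcp_pos: [0.4532, -0.3068, 0.0333]
ee_rot: [-3.134, -0.216, 0.01]
contact_force: [0.6, 0.1, -0.7]
finger_gap: 0.252
```

No contact yet. I continue slowly at low grip so the tee can pivot flat in the fingers.

move_arm(
  targets=[
    [0,0,0.001,0,-1],
    [0,0,0.002,0,-1],
    [0,0,0.003,0,-1],
    [0,0,0.004,0,-1],
    [0,0,0.005,0,-1],
    [0,0,0.006,0,-1],
    [0,0,0.007,0,-1],
    [0,0,0.008,0,-1],
    [0,0,0.008,0,-1],
  ],
  newtons=12,
)

```text
time: 15.15
tcp_pos: [0.453, -0.3068, 0.0251]
ee_rot: [-3.134, -0.216, 0.01]
contact_force: [2.0, -0.3, 1.5]
finger_gap: 0.255
```

move_arm(
  targets=[
    [0,0,0.001,0,-1],
    [0,0,0.002,0,-1],
    [0,0,0.003,0,-1],
    [0,0,0.004,0,-1],
    [0,0,0.005,0,-1],
    [0,0,0.006,0,-1],
    [0,0,0.007,0,-1],
    [0,0,0.008,0,-1],
    [0,0,0.009,0,-1],
    [0,0,0.01,0,-1],
    [0,0,0.01,0,-1],
  ],
  newtons=8,
)

```text
time: 16.25
tcp_pos: [0.4529, -0.3067, 0.0149]
ee_rot: [-3.134, -0.216, 0.011]
contact_force: [1.5, 0.7, 0.3]
finger_gap: 0.258
```

```bash
python3 wl.py w8
cat > pit.py <<'E'
import sys
from plant import *
from h import *
z=np.load(sys.argv[1]+".npz");p,d=z["p"],z["d"];c={k[2:]:z[k] for k in z.files if k[:2]=="c_"};t=state()["tcp_pos"]
m=mask(p,(3,150,60),(18,255,255));v,u=np.nonzero((m>0)&(d>0));P=deproj(c,np.c_[u,v],d[v,u])
B=np.c_[(P[:,:2]-t[:2])@np.array([[.9905,-.1375],[.1375,.9905]]),P[:,2]]
B=B[(abs(B[:,1])<.06)&(B[:,0]>-.11)&(B[:,0]<.03)&(P[:,2]<t[2]+.07)]
A=np.c_[B[:,:2],np.ones(len(B))];k=abs(B[:,2]-np.median(B[:,2]))<.02
for _ in range(8):
    s=np.linalg.lstsq(A[k],B[k,2],rcond=None)[0];k=abs(B[:,2]-A@s)<.003
print(len(B),k.mean(),"plane",s.round(4),np.percentile(B[k],[2,50,98],axis=0).round(4).tolist())
E
python3 pit.py w8
```

```text
16.25 [ 0.4529 -0.3067  0.0149] [-3.1336 -0.2161  0.0106] [1.5 0.7 0.3] 0.2575728564469071
5654 0.9579059073222498 plane [0.047  0.0015 0.0328] [[-0.0716, -0.0196, 0.0288], [-0.0233, 0.0008, 0.0313], [0.0114, 0.021, 0.0339]]
```

Pitch is down to 0.047, so about 3 mm remains.

move_arm(
  targets=[
    [0,0,0.001,0,-1],
    [0,0,0.002,0,-1],
    [0,0,0.003,0,-1],
    [0,0,0.0035,0,-1],
    [0,0,0.0035,0,-1],
  ],
  newtons=5,
)

```text
time: 16.8
tcp_pos: [0.4527, -0.3067, 0.0114]
ee_rot: [-3.134, -0.216, 0.011]
contact_force: [-0.6, -0.8, -0.7]
finger_gap: 0.259
```

```bash
python3 wl.py w9; python3 pit.py w9
```

```text
16.8 [ 0.4527 -0.3067  0.0114] [-3.1336 -0.216   0.0109] [-0.6 -0.8 -0.7] 0.25914360566137756
5893 0.9679280502290853 plane [-0.0015 -0.0001  0.0293] [[-0.0706, -0.0194, 0.028], [-0.0458, 0.0008, 0.0294], [0.0119, 0.0208, 0.0305]]
```

The tee is flat: its top is at 0.0294 against 0.030 expected. I open gently, rise and check.

move_arm(
  targets=[
    [0,0,0,0,-0.4],
    [0,0,0,0,-0.3],
    [0,0,0,0,-0.1],
    [0,0,0,0,0],
    [0,0,0,0,0],
    [0,0,-0.01,0,0],
    [0,0,-0.03,0,0],
    [0,0,-0.06,0,0],
    [0,0,-0.09,0,0],
    [0,0,-0.13,0,0],
    [0,0,-0.17,0,0],
    [0,0,-0.21,0,0],
    [0,0,-0.24,0,0],
    [0.03,-0.05,-0.24,0,0],
    [0.06,-0.09,-0.24,0,0],
    [0.09,-0.13,-0.24,0,0],
    [0.12,-0.17,-0.24,0,0],
    [0.15,-0.21,-0.24,0,0],
    [0.16,-0.23,-0.24,0,0],
    [0.16,-0.23,-0.24,0,0],
  ],
)

```text
time: 18.85
tcp_pos: [0.5823, -0.0517, 0.2512]
ee_rot: [-3.131, -0.226, 0.01]
contact_force: [-1.0, -0.1, 0.7]
finger_gap: 0.499
```

Run:
```python
from plant import *
from h import *
s=state();print(s["time"],s["tcp_pos"],s["contact_force"])
im=[]
for n in("scene","top"):
    p,d=camera(n);c=camera_params(n);p0=np.load(n+"0.npz")["p"];im.append(p)
    m=mask(p,(3,150,60),(18,255,255));v,u=np.nonzero((m>0)&(d>0));P=deproj(c,np.c_[u,v],d[v,u])
    k=(abs(P[:,0]-.4245)<.085)&(abs(P[:,1]+.31)<.085)&(P[:,2]>.022);P=P[k]
    if len(P):print(n,len(P),np.percentile(P,[2,50,98],axis=0).round(4).tolist(),cv2.minAreaRect(np.float32(P[:,:2]*1000)))
cv2.imwrite("pics/end.png",np.hstack([cv2.resize(i[:,:,::-1],(400,300)) for i in im]))
```

```text
18.85 [ 0.58225214 -0.05170079  0.25119003] [-0.97466519 -0.06803049  0.66013609]
scene 432 [[0.3796, -0.3645, 0.0228], [0.4045, -0.3149, 0.0281], [0.4613, -0.2726, 0.0338]] ((422.95751953125, -313.2031555175781), (85.05992889404297, 99.13868713378906), 9.665124893188477)
top 347 [[0.3791, -0.3597, 0.0232], [0.4014, -0.3155, 0.0301], [0.4575, -0.2909, 0.0358]] ((420.8778076171875, -322.6697082519531), (82.99903869628906, 75.2623291015625), 6.084605693817139)
```

View pics/end.png

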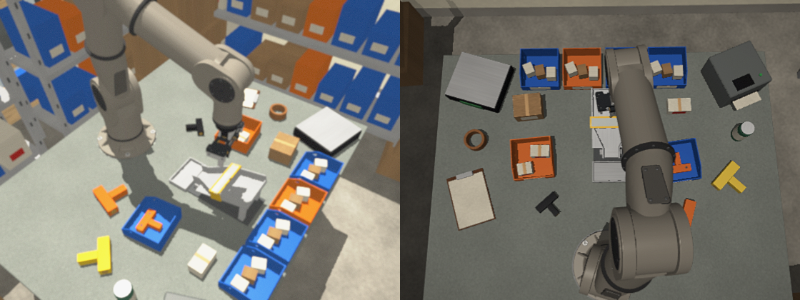

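The tee lies flat and centred in the blue bin (scene half, ~(150,220)). The chute is empty, the other goods look undisturbed, and the robot touches nothing.

```bash
python3 -c "
from plant import *
print(finish_job())"
```

```text
the job is handed in; nothing more can be done
None
```

The orange tee is lying flat, same side up, on the floor of the blue bin, and I handed the job in at about 19 s of the 54 s allowed.

- **Push:** I pushed the crossbar up the chute with nearly shut fingers until the stem stood 29 mm past the guard's upper edge. The push force was about 24 N at the mid-push reading.
- **Draw and lift:** I gripped the stem, drew the tee up the slope clear of the guard and lifted it straight up. Its tilt did not change in the grip.
- **Placing:** I lowered it into the bin and let it pivot flat at low grip before opening the fingers.

**Last checks:** Just before release the tilt measured under 0.002 rad, with the top at 0.029 m (0.030 expected). After release the scene camera puts the tee within about 4 mm of the bin's centre. The other goods look unmoved by eye in the final pictures, and the robot touches nothing.

**Disagreement:** The top camera's outline of the tee was cut short because the arm hid part of it (75 mm instead of 100 mm), so I relied on the scene view.

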